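Lay out the sowing station around the seed tray

ROBOT

A 7-joint arm with a two-finger parallel gripper is mounted at the origin on the work surface. World frame = base frame: x ahead of the robot, y to its left, z up, the work surface at z = 0. Lengths are in mm, angles in rad, forces in N, time in s.
With the tool pointing down it reaches from about 350 to 900 mm from the base axis. Payload 19.9 kg.
Tool frame: the origin (TCP) lies at the very end of the fingers, on their centre line; the grasp point (between the pads) lies 19 mm behind it; z points along the fingers, y is the line along which they close (so a half turn about z gives the same grasp; the last joint's range is limited). The gripper opens to 94 mm and grips with 3 to 60 N. Pads are 16 mm wide; open, the fingers measure 119 mm over their backs; the gripper's body (75 mm by 177 mm) begins 78 mm behind the grasp point.
Start: joints at [1.175, 0.417, -0.01, 1.614, 0.005, 1.111, -0.053], TCP at [217.119, -586.053, 205.425] pointing down, gripper open.
Joint ranges: [-2.81, 2.81], [-0.39, 2.02], [-1.27, 1.25], [0.06, 2.57], [-1.19, 4.33], [0.19, 2], [-2.82, 2.82]. Speed limits (rad/s): [1.89, 1.89, 2.39, 2.39, 3.01, 3.01, 3.01].

INTERFACE

Orientations are given as a 3x3 rotation matrix whose columns are the frame's x, y, z axes.
In Python, from rig import manip gives the robot as it stands. Calls block until the motion is done:
- manip.goto(position, orientation): joint-space move of the TCP to a pose.
- manip.line_to(position, frame=None, max_speed=150): straight line of the TCP; frame=None keeps the orientation; max_speed is the mean speed in mm/s.
- manip.goto_joints(angles): joint-space move.
- manip.open() and manip.gripper_close(force=None): open the fingers fully, or close them until they stop; force is the grip in N (None keeps the last).
- manip.hold(seconds).
- manip.ik(position, orientation): joint angles nearest the present ones, or None.
- manip.sense(): the state.
- manip.capture(name): name is "side" or "top" or "wrist"; returns a dict with "pixels" (420x560x3 uint8, blue, green, red), "K" (3x3 intrinsics, pixels), "R" (3x3) and "t" (3): a world point X has camera coordinates R X + t. Camera axes: x right, y down, z forward; pixel columns grow to the right and rows downward; lengths in mm; the calibration is good to about 2 mm. A picture is of the moment at which its call begins. There is no depth.
A pose or a line that the arm cannot do raises manip.PlanningError and nothing moves.
- manip.finish_job(): hands the job in; it is judged then, once.
The state is a dict: "time": time; "q": joint angles; "dq": joint speeds; "joint_efforts": joint torques, N m; "ee_pos": TCP position; "orientation": TCP orientation; "force": force on the tool from outside, world axes, zero at the start; "moment": the same for the moment, N m; "grip_width": opening from 0.0 (shut) to 1.0 (fully open); "gripper_force": force on a finger pad.
Only numpy, scipy, OpenCV 4.12 (cv2) and the standard library are available. Lean on these libraries where they do the work, as an engineer would, in place of code of your own. Each camera call takes 0.05 s, during which the arm holds its last target. There are 200 camera calls.

TASK

Lay out the bench for sowing: put the terracotta saucer on the slate midway between the seed tray and the strawberry pot, in line with their centres, and stand the small terracotta pot in it. Stand the seed tin on the middle of the seed tray's clear lid, and lay the bamboo dibber on the slate in front of the tray (the side towards the robot), parallel to the tray's long side, centred on it and with a gap of about 5 cm between tray and dibber. Leave the big pot where it is.

Things in the scene. Friction and masses are not known exactly. Their poses are not given: they have to be found in the camera images.
- seed_tray: Shallow black plastic seed tray with its flat clear lid closed (grey rim), fixed to the bench. A block 110 mm along its x, 160 mm along its y (the long side), the lid's flat top 55 mm above the slate. Origin: centre of the underside. Its -x side faces the robot (yaw within about 0.2 rad).
- strawberry_pot: Terracotta strawberry pot with planting pockets, fixed, round, 160 mm across its pockets at the widest, 170 mm high to its rim and about 195 mm to the top of the leaves. Origin: centre of the underside. It stands beside one of the short ends of the tray, to its left or its right, on the line through the tray's centre along the tray's y.
- saucer: Loose shallow round terracotta saucer, 68 mm outside diameter, 16 mm high, upright straight wall 4 mm thick, inner floor 4 mm above its underside and 60 mm across. Origin: centre of the underside, z up.
- small_pot: Loose small empty terracotta flower pot, upright, 60 mm high. Foot 42 mm across, tapering out to 52 mm at 40 mm height; from 40 to 60 mm height a straight collar 60 mm in diameter. Origin: centre of the underside, z up.
- seed_tin: Loose small closed plain steel seed tin, upright cylinder 48 mm in diameter, 65 mm high. Origin: centre of the underside, z up.
- dibber: Loose bamboo dibber lying flat: a stick 20 mm square and 140 mm long overall along its x, the last 35 mm at +x tapering to a point. Origin: on the underside at the middle of its length; the centre of mass is about 10 mm from there towards the blunt (-x) end. z up.
- big_pot: Bystander, loose: big empty terracotta flower pot, 100 mm in diameter at the rim, 90 mm high. Not to be moved. Origin: centre of the underside.
Mind the look-alikes: they are no part of the job. Of the things like the seed_tin, leave any that is green or purple; of the rest the smaller one is meant.

How it is judged:
By the outcome, as a careful person would: the job done as asked, in the order asked, and still so for the second after the job is handed in, with the robot touching nothing.
It also fails if it takes over 118 s, if anything falls off the work surface, if the arm or the gripper's body presses on something with over 40 N, if the wrist force passes 120 N, or if a joint passes its speed limit or range.

## Working session

There is one attempt and no reset: what is moved stays moved. The work goes in short steps, each a Python script; the robot and the scene stay as the last script left them, time stands still between calls to the robot, and variables do not carry over. Pictures are saved under pics/ and viewed, at most 14 in all, crops included, and the job is handed in when it is done.

```bash
ls; mkdir -p pics; python3 - <<'E'
from rig import manip
import cv2,numpy as np
for n in ["top","side"]:
    c=manip.capture(n); cv2.imwrite(f"pics/{n}0.png",c["pixels"]); np.savez(f"pics/{n}0.npz",**c)
    C=-c["R"].T@c["t"]; print(n,C.round(),c["K"].round(1).tolist(),c["R"].round(3).tolist())
print(manip.sense()["time"])
E
```

```text
pics
top [ 484.  -62. 1112.] [[443.1, 0.0, 278.9], [0.0, 443.1, 204.8], [0.0, 0.0, 1.0]] [[0.022, -0.999, -0.029], [-0.998, -0.02, -0.062], [0.061, 0.03, -0.998]]
side [-35. 571. 781.] [[433.2, 0.0, 284.3], [0.0, 433.2, 214.2], [0.0, 0.0, 1.0]] [[-0.733, -0.68, -0.017], [-0.425, 0.477, -0.769], [0.531, -0.557, -0.638]]
0.1
```

View pics/top0.png

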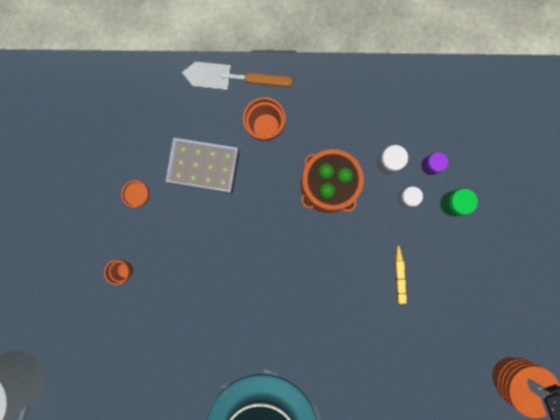

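View pics/side0.png

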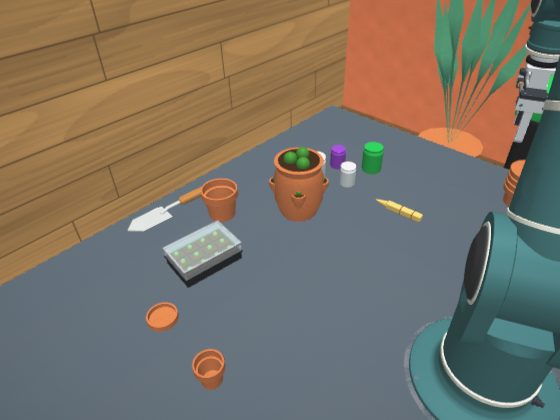

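The top view shows the tray at (202,165), the strawberry pot at (332,181) to its right, the big pot at (265,119) and the dibber at (401,275) with its point up. The saucer candidate is at (135,194) and the small pot at (118,272). The side view agrees: saucer (162,316), small pot (209,368).

What could be mistaken for what:
- **Tin:** larger white (395,158), smaller white (412,196), purple (437,162), green (462,202). I choose the smaller white.
- **Saucer:** (135,194) is the only flat one.
- **Small pot:** (118,272), against the big pot (265,119) and the pot stack (530,388). I choose (118,272).
- **Dibber:** (401,275), against the trowel handle (268,80). I choose (401,275).

```bash
cat > h.py <<'E'
import cv2,numpy as np
def ray(c,uv,z):
    d=c["R"].T@np.linalg.inv(c["K"])@np.array([uv[0],uv[1],1.]); C=-c["R"].T@c["t"]
    return (C+d*(z-C[2])/d[2])[:2]
def hsv(c): return cv2.cvtColor(c["pixels"],cv2.COLOR_BGR2HSV)
def orange(c): 
    h=hsv(c); return cv2.inRange(h,(0,110,70),(16,255,255))
def white(c): return cv2.inRange(hsv(c),(0,0,130),(180,60,255))
def yellow(c): return cv2.inRange(hsv(c),(15,90,90),(35,255,255))
def near(mask,uv,r=45):
    cs,_=cv2.findContours(mask,cv2.RETR_EXTERNAL,cv2.CHAIN_APPROX_NONE)
    cs=[k for k in cs if cv2.contourArea(k)>40]
    return min(cs,key=lambda k:np.hypot(*(np.array(cv2.minEnclosingCircle(k)[0])-uv)))
def pts(c,k,z): return np.array([ray(c,p,z) for p in k.reshape(-1,2)])
def circ(c,k,z):
    (x,y),r=cv2.minEnclosingCircle(pts(c,k,z).astype(np.float32)); return np.round([x,y,2*r],1)
E
python3 - <<'E'
from h import *
c=dict(np.load("pics/top0.npz")); s=dict(np.load("pics/side0.npz"))
cv2.imwrite("pics/crop0.png",cv2.resize(c["pixels"][130:310,370:490],None,fx=3,fy=3,interpolation=cv2.INTER_CUBIC))
print("saucer",circ(c,near(orange(c),(135,194)),16),circ(s,near(orange(s),(162,316)),8))
print("spot",circ(c,near(orange(c),(118,272)),60),circ(c,near(orange(c),(118,272)),50))
print("big",circ(c,near(orange(c),(265,119)),90))
for n,p in dict(small=(412,196),large=(395,158)).items(): print(n,circ(c,near(white(c),p),65))
k=near(yellow(c),(401,275)); P=pts(c,k,15); print("dib",cv2.minAreaRect(P.astype(np.float32)))
# tray: lid = brighter than slate
g=c["pixels"].max(2); m=(cv2.inRange(c["pixels"],(95,95,95),(255,255,255)))
m=cv2.morphologyEx(m,cv2.MORPH_CLOSE,np.ones((5,5)))
k=near(m,(202,165)); print("tray",cv2.minAreaRect(pts(c,k,55).astype(np.float32)))
o=orange(c); h=cv2.bitwise_not(o)
hole=near(cv2.bitwise_and(h,cv2.circle(np.zeros_like(h),(332,181),36,255,-1)),(332,181))
cs,_=cv2.findContours(cv2.bitwise_not(o),cv2.RETR_LIST,cv2.CHAIN_APPROX_NONE)
for k in cs:
    if 300<cv2.contourArea(k)<4000:
        print("hole",cv2.fitEllipse(k),circ(c,k,165))
o2=cv2.morphologyEx(o,cv2.MORPH_OPEN,np.ones((3,3)));k=near(o2,(332,181));print("outer",circ(c,k,120),cv2.fitEllipse(cv2.convexHull(k)))
print("slate",c["pixels"][350,150],"lid",c["pixels"][165,202],"rim",c["pixels"][140,175])
E
```

```text
saucer [572.9 333.9  70. ] [571.4 331.9  78.1]
spot [381.8 350.5  68.7] [380.8 354.4  69.3]
big [749.6   9.  102.4]
small [ 576.1 -343.4   50.3]
large [ 667.1 -301.5   64.5]
dib ((387.78460693359375, -327.7144470214844), (138.39813232421875, 22.43620491027832), 3.807396411895752)
tray ((644.0735473632812, 160.83831787109375), (163.58692932128906, 113.90665435791016), 81.85367584228516)
hole ((117.3653564453125, 271.5697021484375), (25.540164947509766, 29.529033660888672), 75.3254165649414) [392.1 309.3  66.1]
hole ((134.6865234375, 193.5742950439453), (27.758859634399414, 28.842195510864258), 85.93701934814453) [560.3 280.3  64.7]
hole ((331.9385070800781, 177.115966796875), (39.17701721191406, 44.09574508666992), 24.502811431884766) [ 600.8 -147.   102. ]
hole ((331.0655517578125, 181.13397216796875), (64.65777587890625, 66.98090362548828), 29.80854034423828) [ 593.3 -140.4  152.9]
hole ((263.8506164550781, 118.31891632080078), (43.38591003417969, 43.96749496459961), 155.8175048828125) [730.3   3.6  99.1]
hole ((268.5624694824219, 79.42959594726562), (11.851441383361816, 58.380672454833984), 96.00211334228516) [816.2  -4.1 104.9]
outer [ 598.4 -144.1  156.6] ((330.7218933105469, 182.45162963867188), (64.50821685791016, 69.11183166503906), 7.366936206817627)
slate [110  94  79] lid [133 139 148] rim [181 174 172]
```

View pics/crop0.png

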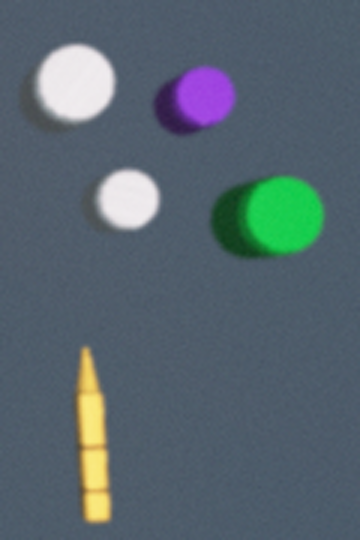

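The crop shows the smaller plain white tin at crop (128,199), distinct from the larger one at (76,83). The dibber's point faces +x. Next I hover over the saucer and refine with the wrist camera.

```bash
cat >> h.py <<'E'
from rig import manip
YAW=np.radians(81.85-90)
def ori(a,at):
    """tool down, tool x at angle a or a+pi, whichever needs less joint motion"""
    q0=manip.sense()["q"]; best=None
    for b in (a,a+np.pi):
        c,s=np.cos(b),np.sin(b); R=np.array([[c,s,0],[s,-c,0],[0,0,-1.]])
        q=manip.ik(np.array(at,float),R)
        if q is not None:
            d=np.abs(np.array(q)-q0).max()
            if best is None or d<best[0]: best=(d,R)
    return best[1]
def snap(n,f):
    c=manip.capture(n); cv2.imwrite(f"pics/{f}.png",c["pixels"]); np.savez(f"pics/{f}.npz",**c); return c
def proj(c,X):
    p=c["K"]@(c["R"]@np.array(X,float)+c["t"]); return p[:2]/p[2]
def stat():
    s=manip.sense(); print("t",round(s["time"],1),"pos",np.round(s["ee_pos"],1),"w",round(s["grip_width"]*94,1),"gf",np.round(s["gripper_force"],1),"F",np.round(s["force"],1))
E
python3 - <<'E'
from h import *
p=[572,333,200]; R=ori(YAW+np.pi/2,p); manip.goto(p,R); stat(); print(manip.sense()["q"])
c=snap("wrist","w1"); print((-c["R"].T@c["t"]).round())
print("proj",proj(c,(572,333,16)),proj(c,(381,350,60)))
k=near(orange(c),proj(c,(572,333,16))); print(circ(c,k,16))
E
```

```text
t 3.5 pos [572.4 332.3 199.9] w 94.3 gf 0.0 F [-0.1 -0.9 -0. ]
[ 0.03866207  0.66467277 -0.94024697  1.49552866  0.55040089  1.26272681
 -1.11176898]
[583. 400. 380.]
proj [280.01031106 193.47119114] [ 91.83831617 211.44993673]
[573.5 333.9  67.9]
```

View pics/w1.png

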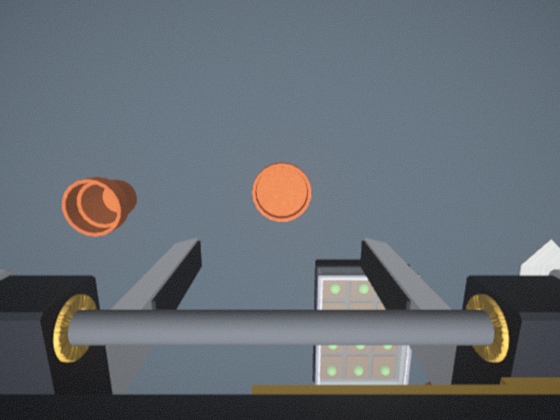

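The wrist view shows the saucer at (282,192), agreeing with the top view within 1 mm. Moving it now.

```bash
python3 - <<'E'
from h import *
R=manip.sense()["orientation"]; 
x,y=573.3,333.9; gx,gy=622.4,7.
manip.line_to([x,y,60],R); manip.line_to([x,y,4],R,60); manip.gripper_close(20); stat()
manip.line_to([x,y,150],R,200); stat()
manip.line_to([gx,gy,150],R,250)
manip.line_to([gx,gy,30],R,120); manip.line_to([gx,gy,4.5],R,40); stat()
manip.open(); manip.line_to([gx,gy,100],R,100); manip.line_to([gx,gy,200],R,200); stat()
p=[390,355,200]; 
R=ori(YAW+np.pi/2,p); manip.goto(p,R); stat()
c=snap("wrist","w2"); t=snap("top","t2")
k=near(orange(t),proj(t,(gx,gy,16))); print("saucer now",circ(t,k,16))
k=near(orange(t),proj(t,(750,9,90))); print("big",circ(t,k,90))
m=white(t); k=near(m,proj(t,(gx,gy,55)))
print("pot proj",proj(c,(381,352,60)), circ(c,near(orange(c),proj(c,(381,352,60))),60))
E
```

```text
t 6.3 pos [573.4 333.9   4.1] w 67.0 gf 21.0 F [-0.8 -0.3  1.2]
t 7.2 pos [572.9 333.4 148.7] w 67.2 gf 20.9 F [ 0.6 -0.  -1.7]
t 10.6 pos [622.4   7.1   4.2] w 67.3 gf 20.6 F [-0.2  0.8 -0.5]
t 13.0 pos [621.9   6.7 198.8] w 93.6 gf 0.0 F [-0.  -0.6 -1.3]
t 14.5 pos [390.9 354.3 199.8] w 94.3 gf 0.0 F [0.  0.1 0.2]
saucer now [621.6   8.9  68.3]
big [749.6   9.  102.4]
pot proj [271.04661048 205.63028912] [381.5 354.4  60.6]
```

View pics/w2.png

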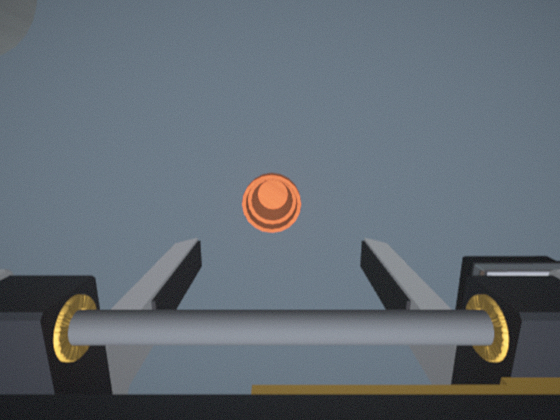

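The small pot is at (271,203) in the wrist view, which gives (381.5,354.4). The saucer landed on target.

```bash
python3 - <<'E'
from h import *
R=manip.sense()["orientation"]; 
x,y=381.5,354.2; gx,gy=622.2,7.8
manip.line_to([x,y,95],R); manip.line_to([x,y,31],R,60); manip.gripper_close(20); stat()
manip.line_to([x,y,180],R,200); stat()
R2=ori(YAW+np.pi/2,[gx,gy,180]); manip.line_to([gx,gy,180],R2,250)
manip.line_to([gx,gy,60],R2,120); manip.line_to([gx,gy,35.5],R2,30); stat()
manip.open(); manip.line_to([gx,gy,110],R2,100); manip.line_to([gx,gy,220],R2,200); stat()
p=[576,-343,230]; R=ori(YAW+np.pi/2,p); manip.goto(p,R); stat()
c=snap("wrist","w3"); t=snap("top","t3"); s=snap("side","s3")
print("pot",circ(t,near(orange(t),proj(t,(gx,gy,64))),64),"big",circ(t,near(orange(t),proj(t,(750,9,90))),90))
print("tin proj",proj(c,(576,-343,65)), circ(c,near(white(c),proj(c,(576,-343,65))),65))
a=cv2.resize(s["pixels"][140:300,150:350],None,fx=2,fy=2); b=cv2.resize(c["pixels"],(427,320))
cv2.imwrite("pics/m3.png",np.hstack([a,b])[:, :800])
E
```

```text
t 17.3 pos [381.5 354.2  31. ] w 57.6 gf 20.0 F [ 0.7 -0.5  0.3]
t 18.2 pos [381.3 353.6 178.9] w 57.3 gf 20.0 F [ 0.6 -0.4 -0.4]
t 22.2 pos [622.3   7.9  35.6] w 57.9 gf 20.0 F [ 0.1 -0.3 -1.7]
t 24.5 pos [621.7   7.5 218.7] w 93.7 gf 0.0 F [ 0.1 -0.1 -1.2]
t 25.8 pos [ 576.7 -341.2  230. ] w 93.8 gf 0.0 F [ 0.5  0.  -0.4]
pot [617.3   6.6  68.9] big [749.6   9.  102.4]
tin proj [280.04719153 199.03872463] [ 610.8 -392.5  363.9]
```

View pics/m3.png

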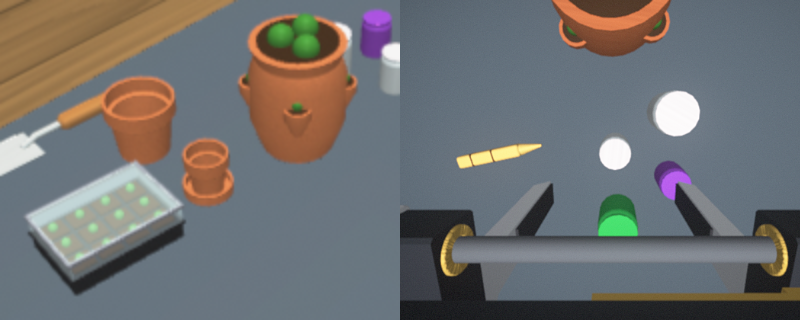

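The side view shows the small pot upright in its saucer at crop (207,175). The wrist view shows the tin at (281,201) with its neighbours clear of the fingers.

```bash
python3 - <<'E'
from h import *
c=dict(np.load("pics/w3.npz")); m=cv2.inRange(hsv(c),(0,0,185),(180,50,255))
x,y,d=circ(c,near(m,proj(c,(576,-343,65))),65); print(x,y,d)
assert 44<d<54
R=manip.sense()["orientation"]; gx,gy=644.1,160.8
manip.line_to([x,y,110],R); manip.line_to([x,y,20],R,80); manip.gripper_close(20); stat()
manip.line_to([x,y,290],R,200); stat()
p=[gx,gy,290]; R2=ori(YAW+np.pi/2,p); manip.goto(p,R2)
t=snap("top","t4"); stat()
manip.line_to([gx,gy,100],R2,150); manip.line_to([gx,gy,75.5],R2,30); stat()
manip.open(); stat(); manip.line_to([gx,gy,160],R2,100); manip.line_to([gx,gy,230],R2,200)
p=[388,-327,200]; R=ori(np.radians(3.8),p); manip.goto(p,R); stat()
c=snap("wrist","w4"); t=snap("top","t5")
m=cv2.inRange(hsv(t),(0,0,185),(180,60,255)); print("tin on lid",circ(t,near(m,proj(t,(gx,gy,120))),120))
k=near(yellow(c),proj(c,(388,-327,15))); print("dib",cv2.minAreaRect(pts(c,k,15).astype(np.float32)))
k=near(yellow(t),proj(t,(388,-327,15))); print("dib top",cv2.minAreaRect(pts(t,k,15).astype(np.float32)))
cv2.imwrite("pics/m4.png",np.hstack([cv2.resize(c["pixels"],(400,300)),cv2.resize(t["pixels"][100:250,120:320],(400,300))]))
E
```

```text
577.2 -346.1 46.8
t 29.0 pos [ 577.2 -346.1   20. ] w 47.4 gf 20.0 F [-0.4 -0.5 -0.2]
t 30.5 pos [ 576.9 -346.   289. ] w 48.1 gf 20.0 F [ 0.  -0.2 -1.8]
t 32.4 pos [644.6 159.4 289.9] w 47.4 gf 20.0 F [ 0.4 -0.2 -1.3]
t 34.8 pos [644.2 160.9  75.7] w 47.6 gf 20.0 F [-0.  -0.3 -1.6]
t 35.6 pos [644.1 160.8  75.5] w 93.9 gf 0.0 F [ 0.6  0.2 -1. ]
t 39.1 pos [ 388.8 -326.4  200.1] w 94.0 gf 0.0 F [ 0.3 -0.6 -0.1]
tin on lid [644.  161.7  47.1]
dib ((388.161865234375, -330.5233459472656), (140.8732147216797, 19.328392028808594), 4.393146991729736)
dib top ((423.9803771972656, -326.0913391113281), (65.71613311767578, 21.816621780395508), 0.33777573704719543)
```

View pics/m4.png

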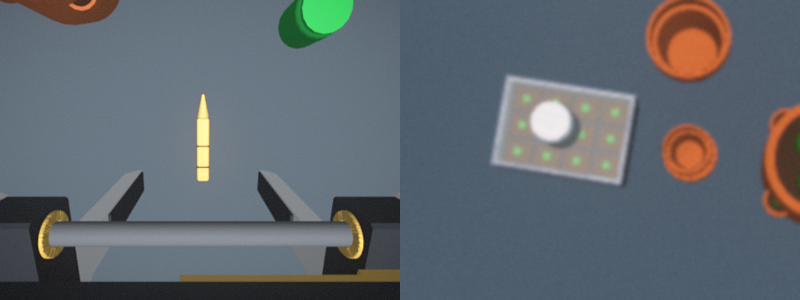

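The left half shows the dibber under the gripper at (203,138), point away. The right half shows the tin standing on the lid. To keep the opening fingers off the tray and the body off the tin, I'll aim for a 54–55 mm gap, and refine the tray from a wrist view first.

```bash
python3 - <<'E'
from h import *
a=np.radians(4.2); u=np.array([np.cos(a),np.sin(a)])
R=ori(a,[388,-329,200]); sg=np.sign(R[:2,0]@u)
x,y=np.array([388.1,-329.3])-10*u
manip.goto([x,y,150],R); manip.line_to([x,y,40],R); manip.line_to([x,y,4],R,60); manip.gripper_close(20); stat()
manip.line_to([x,y,200],R,200); stat()
p=[480,175,220]; R2=ori(YAW+np.pi/2,p); tip=sg*R2[:2,0]; print("tip",tip,"sg",sg)
manip.goto(p,R2); stat(); manip.hold(.3)
c=snap("wrist","w5"); t=snap("top","t6")
np.savez("tip.npz",tip=tip)
for q,z in ((c,55),):
    m=cv2.morphologyEx(cv2.inRange(q["pixels"],(120,120,120),(255,255,255)),cv2.MORPH_CLOSE,np.ones((5,5)))
    k=near(m,proj(q,(644,161,z))); print("tray",cv2.minAreaRect(pts(q,k,z).astype(np.float32)),proj(q,(644,161,z)))
E
```

```text
t 42.3 pos [ 378.2 -330.     4. ] w 19.8 gf 20.0 F [-0.3  0.4  0.2]
t 43.4 pos [ 377.7 -329.8  199.1] w 19.7 gf 20.0 F [-1.   0.2 -0.6]
tip [0.14176514 0.98990032] sg 1.0
t 45.3 pos [480.4 173.9 219.8] w 19.8 gf 20.0 F [-0.6 -0.8 -0.6]
tray ((649.5082397460938, 157.15716552734375), (161.7189178466797, 121.77217102050781), 81.9327163696289) [432.73857222 188.28421748]
```

View pics/w5.png

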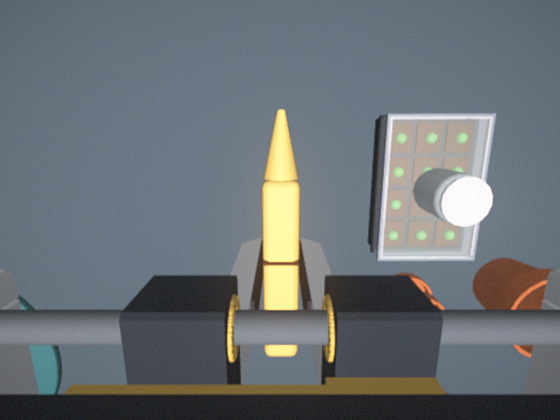

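The wrist view shows the dibber held straight, with the tray's near edge at column ~385. The edge agrees with the top view within 1 mm, and the yaw with 0.1°. Placing.

```bash
python3 - <<'E'
from h import *
tip=np.load("tip.npz")["tip"]; R=ori(YAW+np.pi/2,[530,177,150])
assert R[:2,0]@tip>0.99
ux=np.array([np.cos(YAW),np.sin(YAW)]); uy=np.array([-ux[1],ux[0]])
g=np.array([644.1,160.8])-1.2*uy-120*ux; x,y=g-10*tip; print(g)
manip.line_to([x,y,150],R); manip.line_to([x,y,30],R,100); stat(); manip.line_to([x,y,4.3],R,30); stat()
manip.open(); stat(); manip.line_to([x,y,60],R,60); manip.line_to([x,y,180],R,150)
p=[430,-200,230]; manip.goto(p,ori(YAW+np.pi/2,p)); manip.hold(.3); stat()
t=snap("top","t7"); s=snap("side","s7")
P=pts(t,near(yellow(t),proj(t,(*g,15))),15).astype(np.float32); r=cv2.minAreaRect(P); print("dib",r)
d=np.array(r[0])-[644.1,160.8]; print("along ux,uy",d@ux,d@uy)
print("saucer/pot",circ(t,near(orange(t),proj(t,(622,8,60))),60),"big",circ(t,near(orange(t),proj(t,(750,9,90))),90))
m=cv2.inRange(hsv(t),(0,0,185),(180,60,255)); print("tin",circ(t,near(m,proj(t,(644,161,120))),120))
cv2.imwrite("pics/m7.png",np.hstack([cv2.resize(t["pixels"][100:250,120:320],(400,300)),cv2.resize(s["pixels"][150:300,130:330],(400,300))]))
E
```

```text
[525.14184329 176.62393603]
t 47.8 pos [524.1 166.8  30.5] w 19.9 gf 20.0 F [-0.6 -0.7  0.3]
t 48.8 pos [523.8 166.8   4.4] w 20.0 gf 20.0 F [ 0.8  1.1 -0.5]
t 50.0 pos [523.7 166.7   4.3] w 93.7 gf 0.0 F [0.3 0.4 0.5]
t 53.7 pos [ 430.2 -199.5  230. ] w 94.2 gf 0.0 F [-0.5 -0.4 -0.7]
dib ((524.5746459960938, 177.57989501953125), (138.809326171875, 20.849361419677734), 81.77705383300781)
along ux,uy -120.69699043754466 -0.33410469145806604
saucer/pot [617.8   6.8  69.2] big [749.5   9.  102.7]
tin [644.  161.7  47.1]
```

View pics/m7.png

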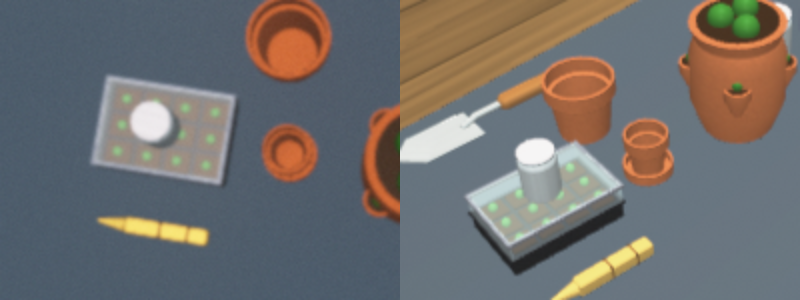

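The last views show everything in place: the dibber lies parallel at (152,232) with a gap of about 55 mm, and the tin is on the lid. The pot stands in its saucer at (290,152), and the big pot hasn't moved.

```bash
python3 -c "
from rig import manip
print(manip.finish_job())"
```

```text
the job is handed in; nothing more can be done
None
```

The bench is laid out as asked and the job is handed in at about 54 s. The dibber's gap came out at about 55 mm, a little over 5 cm, to keep the opening fingers clear of the tray.

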